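Pop the stopper tray and catch it with the other finger

ROBOT

A 7-joint arm with a two-finger parallel gripper is mounted at the origin on the work surface. World frame = base frame: x ahead of the robot, y to its left, z up, the work surface at z = 0. Lengths are in m, angles in rad, forces in N, time in s.
With the tool pointing down it reaches from about 0.4 to 0.85 m from the base axis. Payload 10.4 kg.
Tool frame: the origin (TCP) lies where the fingers leave the gripper's body, on its centre line; the fingertips stand 73 mm ahead of it and the grasp point (between the pads) lies 54 mm ahead of it; z points along the fingers, y is the direction in which the jaws open and shut (so a half turn about z gives the same grasp; the last joint's range is limited). The gripper opens to 85 mm and grips with 20 to 120 N. Pads are 22 mm wide; open, the fingers measure 114 mm over their backs; the gripper's body (76 mm by 85 mm) begins 54 mm behind the grasp point. The pads swing forward as they close: fully open they stand 13 mm farther back than shut.
Start: joints at [-1.251, 0.332, -0.065, 1.46, 0.022, 1.35, -0.088], TCP at [0.21, 0.589, 0.304] pointing down, gripper open.
Joint ranges: [-2.6, 2.6], [-0.5, 2.12], [-1.47, 1.34], [0.16, 2.42], [-1.27, 4.41], [0.06, 2.06], [-2.6, 2.6]. Speed limits (rad/s): [2.22, 2.22, 2.79, 2.79, 3.14, 3.14, 3.14].

INTERFACE

Orientations are given as a unit quaternion [x, y, z, w].
In Python, from workcell import get_obs, camera, camera_model, hand_in gives the robot as it stands.
- The arm moves only by the shell command python3 -m crank 'ROWS' [FORCE]. ROWS is text: rows parted by semicolons, each of 7 numbers parted by spaces: the shift along the tool's x, y, z in units of 40 mm (1.0 is 40 mm), then the turn, a rotation vector about the tool's x, y, z in units of 8 degrees (1.0 is 8 degrees), then the finger opening in mm, from 0 to 85.4. In form: x y z ax ay az jaw; .... A call has exactly 10 rows; each row shifts and turns the pose as measured when the row begins, along the tool's axes as they then stand; what a row does not reach is not made up. A row lasts 1/10 s, in which the tool goes at most 50 mm and 8.59 degrees, less where a joint would pass 70% of its speed; a pose out of reach is approached as far as the arm can. A call is refused whole if a number of a shift passes 1 or a number of a turn 1, either way. A call with a gripper value outside its range is refused whole. The fingers move at their own pace and stop on an object; FORCE is the grip in N (left out, the last holds). Time passes only in rows, so rows that do not move let the fingers close, or fill a call up. It gives the time, the measured TCP pose, the force and the opening at its end, in the units of the state.
- get_obs(): the state, without advancing time (a new reading comes with each control period).
- camera(name): name is "scene" or "side" or "wrist"; returns (picture, depth): 400x640x3 uint8, red, green, blue; 400x640 float32, m along the optical axis (not along the pixel's ray), 0 where there is no reading.
- camera_model(name): a dict with "fx", "fy", "cx", "cy" (pixels), "position" and "rotation" of the camera in the world; the wrist camera has in their place "hand_eye" (4x4, takes a point from camera to tool coordinates, whose origin is the TCP and whose axes are the flange's). Camera axes: x right, y up, looking along -z (the intrinsics and any distortion apply to the point x, -y, -z); pixel columns grow to the right and rows downward; lengths in m; the calibration is good to about 2 mm. The wrist camera is an equidistant fisheye: a pixel r from the principal point sees the ray r / f radians off the axis. A picture is of the moment at which its call begins: read the wrist's pose just before it. camera_model takes no time and is no camera call.
- hand_in(): hands the job in, once; it reports no verdict.
The state is a dict: "clock": time; "joint_pos": joint angles; "joint_velocities": joint speeds; "tau": joint torques, N m; "position": TCP position; "ee_rot": TCP orientation; "ft_force": force on the tool from outside, world axes, zero at the start; "torque": the same for the moment, N m; "grip_width": opening from 0.0 (shut) to 1.0 (fully open).
Only numpy, scipy, OpenCV 4.12 (cv2) and the standard library are available. Lean on these libraries where they do the work, as an engineer would, in place of code of your own. Each camera call takes 0.05 s, during which the arm holds its last target.

TASK

On the unit with the green stoppers, press the orange release key down with one finger and, keeping that finger on the key, stop the front of the tray with your other finger as the spring sends it out, before it reaches the glass funnel. Then let the tray follow that finger out until its front row of stoppers is clear of the hood, and finish with the finger still holding it there, because it would run on into the funnel if let go. Grip and lift nothing, keep off the stoppers and the block they sit in, and leave the black tray shut and all the glassware where it stands.

Things in the scene. Friction and masses are not known exactly. Their poses are not given: they have to be found in the camera images.
- green_unit: grey spring-eject stopper tray unit, fixed. Origin on the shelf below the middle of the shut tray's front face; x runs back into the case, y to the left seen from its front, z up. Case x 0..182, y -91..53 mm, 63 mm high; its clear hood ends flush with the shut tray front. At y -70 mm an orange release key sticks out 45 mm in front. This one has the green stoppers and a green label on the tray front.
- black_unit: identical grey spring-eject stopper tray unit, fixed. Origin on the shelf below the middle of the shut tray's front face; x runs back into the case, y to the left seen from its front, z up. Case x 0..182, y -91..53 mm, 63 mm high; its clear hood ends flush with the shut tray front. At y -70 mm an orange release key sticks out 45 mm in front. This one has black stoppers and a black label; it stays shut.
- green_key_top (a point): middle of the press area on top of the orange key (28 mm wide), 30 mm in front of the case, 70 mm to -y of the tray's middle, 34 mm above the shelf, free air below. Pressed down it travels 8 mm to its stop against a spring (about 1.5 N at first, 5 N at the stop), frees the tray about 5 mm down, and springs back when let go.
- green_key (a joint): angle of that key, rad: 0 up, 0.06 fully down (pivot 130 mm behind the press point)
- green_tray (a joint): how far the green tray is out, m: 0 shut and latched, 0.145 at its end stop. Once freed, a spring pushes it towards the unit's -x at about 80 mm/s and keeps pushing with 2.5 to 3.5 N all the way; it does not latch open. Its front row of stoppers is wholly out from under the hood from about 0.042
- green_front (a point): middle of the top edge of the green tray's front face; moves with the tray. The face is flat and upright, 92 mm wide, from 12 to 56 mm above the shelf, and looks to the unit's -x
- green_face: the white outer front plate of the green tray with its green label, 92 mm wide, 4 mm thick; the part to stop with a finger. Its frame is parallel to the unit's; when shut its origin is the unit's origin
- green_pad: the orange press end of the green unit's key; its origin is on the key's pivot, so use the point green_key_top for the press point
- green_insert: the white block inside the green tray, behind the front plate, that holds the stoppers (top 42 mm above the shelf); not to be touched. Same origin as the tray's front plate
- green_stopper_l: loose green rubber stopper in the left hole of the front row, 27 mm top diameter, 24 mm tall; origin under its foot, 28 mm behind the front face and 29 mm above the shelf; its top is 53 mm above the shelf
- green_stopper_r: the same, in the right hole of the front row
- black_tray (a joint): how far the tray of black stoppers is out, m: 0 shut
- funnel: loose stubby glass funnel, stored mouth down, 105 to 130 mm in front of the green tray, in its way: mouth 60 mm across, 62 mm tall; origin under its centre
- beaker: loose small glass beaker, 42 mm across, 58 mm tall, in front of the other unit; origin under its centre
- flask: loose conical glass flask, 66 mm across, 108 mm tall; origin under its centre
- rack: loose blue test-tube rack, 50 x 112 x 67 mm, long side along its y; origin under its centre. It stands on one side of the shelf and the flask on the other
- jar: loose amber jar with blue cap, 60 mm across, 75 mm tall; origin under its centre
- tube0: loose clear test tube standing in the rack, 16 mm across, 120 mm long, origin at its foot, 6 mm above the shelf
- tube1: loose clear test tube standing in the rack, 16 mm across, 120 mm long, origin at its foot, 6 mm above the shelf
- tube2: loose clear test tube standing in the rack, 16 mm across, 120 mm long, origin at its foot, 6 mm above the shelf
There are look-alikes about, which are no part of the job. What is shaped like the funnel but yellow is not meant.

How it is judged:
On the way, in this order (a step that is already met when the one before it is completed fails the run):
1. a finger presses the green unit's release key down (value of joint green_key above 0.025 rad and contact force between the fingers and green_pad above 0.3 N).
2. the popped tray is brought to rest against a finger while the key is still held down (value of joint green_tray above 0.003 m and contact force between the fingers and green_face above 0.5 N and contact force between the fingers and green_pad above 0.3 N and velocity of joint green_tray between -0.01 and 0.01 m/s), for 0.2 s.
At the end, for the whole second after the job is handed in: The green tray rests at least 40 mm out (front row clear of the hood), held against its spring by a finger on its front plate (over 0.4 N), not touching the funnel; both front stoppers still sit in their holes, the black tray is shut, and the glassware stands within 10 mm of where it was (value of joint green_tray above 0.04 m and contact force between the fingers and green_face above 0.4 N and velocity of joint green_tray between -0.01 and 0.01 m/s and contact force between green_face and funnel below 0.05 N and value of joint black_tray below 0.004 m and z of green_stopper_l in the frame of green_insert between 0.022 and 0.036 m and x of green_stopper_l in the frame of green_insert between 0.02 and 0.036 m and z of green_stopper_r in the frame of green_insert between 0.022 and 0.036 m and x of green_stopper_r in the frame of green_insert between 0.02 and 0.036 m and distance of each of funnel, beaker, flask, rack, jar, tube0, tube1, tube2 from where it was at the start of the episode below 0.01 m); the arm keeps its last pose, push and grip.
It fails at once if the popped tray struck the funnel (contact force between green_face and funnel above 0.05 N).
It fails at once if the stoppers or the block they sit in were touched or pinched (contact force between the fingers and green_insert above 0.5 N or contact force between the fingers and green_stopper_l above 0.5 N or contact force between the fingers and green_stopper_r above 0.5 N).
It fails at once if a stopper left its hole (not (z of green_stopper_l in the frame of green_insert between 0.022 and 0.036 m and x of green_stopper_l in the frame of green_insert between 0.02 and 0.036 m and z of green_stopper_r in the frame of green_insert between 0.022 and 0.036 m and x of green_stopper_r in the frame of green_insert between 0.02 and 0.036 m)).
It fails at once if the black tray was let out (value of joint black_tray above 0.004 m).
It fails at once if a piece of glassware, the jar or the tube rack was moved or lifted (distance of any of funnel, beaker, flask, rack, jar, tube0, tube1, tube2 from where it was at the start of the episode above 0.01 m).
It also fails if it takes over 35 s, if anything falls off the work surface, if the arm or the gripper's body presses on something with over 40 N, if the wrist force passes 120 N, or if a joint passes its speed limit or range.

## Working session

There is one attempt and no reset: what is moved stays moved. The work goes in short steps, Python scripts to look and compute and a shell command to move; the robot and the scene stay as the last step left them, time stands still between calls to the robot, and variables do not carry over. Pictures are saved under pics/ and viewed, and the job is handed in when it is done.

```bash
ls; mkdir -p pics; cat > h.py <<'E'
import numpy as np, cv2
from workcell import get_obs, camera, camera_model, hand_in
def save(n,im): cv2.imwrite('pics/'+n+'.png', im[:,:,::-1])
E
python3 - <<'E'
from h import *
np.set_printoptions(precision=4,suppress=True)
print(get_obs())
for c in ('scene','side','wrist'):
    m=camera_model(c); print(c,m)
    im,d=camera(c); save(c+'0',im); np.save('pics/'+c+'0d.npy',d); np.save('pics/'+c+'0.npy',im)
    print(d.min(),d.max())
E
```

```text
pics
{'clock': 0.0, 'joint_pos': array([-1.2506,  0.3328, -0.0647,  1.4609,  0.0216,  1.3499, -0.0885]), 'joint_velocities': array([ 0.0017, -0.0004, -0.0003, -0.0019, -0.0009,  0.0014, -0.0011]), 'tau': array([ -0.0007, -62.5444,   0.0486, -39.1615,   0.0161,   0.0097,
         0.    ]), 'position': array([0.21  , 0.5884, 0.3031]), 'ee_rot': array([ 0.1705,  0.9854, -0.0007, -0.0001]), 'ft_force': array([-0.7041, -1.1486, -1.1967]), 'torque': array([ 0.0045, -0.0325,  0.0322]), 'grip_width': 1.0014154604316778}
scene {'fx': 383.1673723600655, 'fy': 383.1673723600655, 'cx': 309.5063203145169, 'cy': 197.9153514974951, 'position': array([ 1.1972, -0.6611,  0.7719]), 'rotation': array([0.4045, 0.1751, 0.353 , 0.8253])}
0.0 2.848197
side {'fx': 419.0784138187959, 'fy': 419.0784138187959, 'cx': 313.90358290167103, 'cy': 195.62615191097942, 'position': array([ 0.2647, -0.9364,  0.6641]), 'rotation': array([ 0.4799, -0.0643, -0.1294,  0.8654])}
0.0 2.9834692
wrist {'fx': 309.70691628693146, 'fy': 309.70691628693146, 'cx': 318.128217305498, 'cy': 196.62127403064056, 'hand_eye': array([[-0.001 ,  0.9513,  0.3082,  0.0798],
       [ 1.    ,  0.0007,  0.001 ,  0.0007],
       [ 0.0008,  0.3082, -0.9513, -0.0699],
       [ 0.    ,  0.    ,  0.    ,  1.    ]])}
0.0 1.3559926
```

View pics/scene0.png

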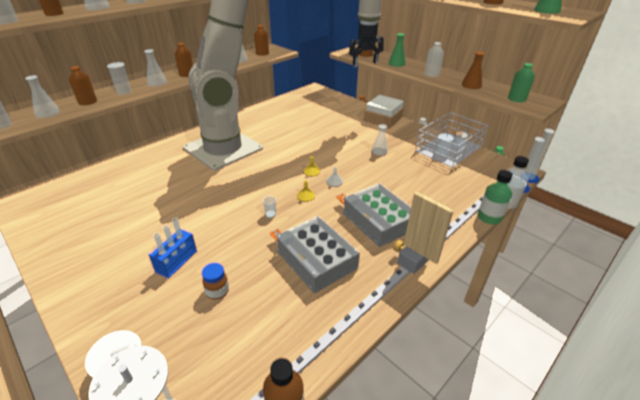

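View pics/side0.png

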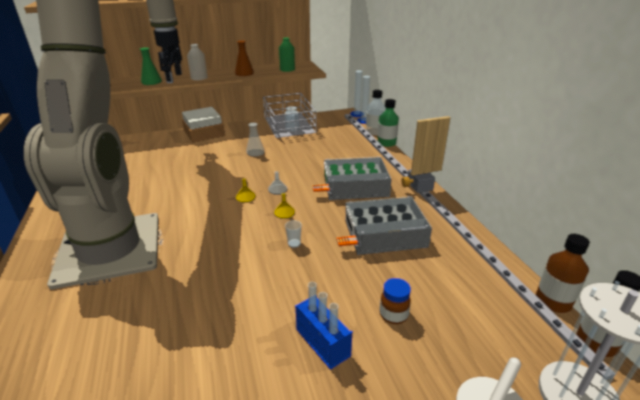

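View pics/wrist0.png

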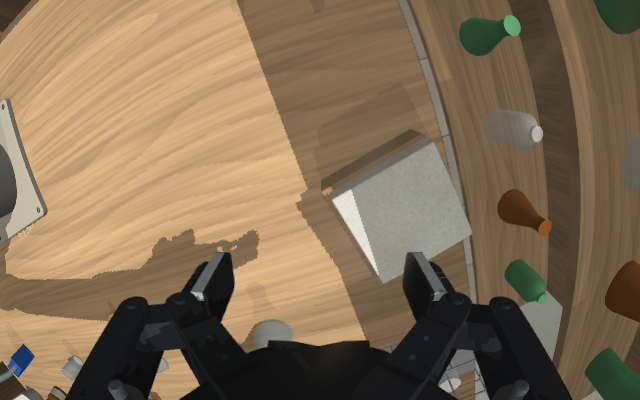

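The scene view shows the green unit at about (378,212), its key at (342,198), and the glass funnel at (335,178), with yellow look-alikes nearby. In the side view the green unit is at (357,177) and its key at (322,188). Next I'll crop in and measure.

```bash
cat >> h.py <<'E'
from scipy.spatial.transform import Rotation as R
def cloud(cam,d,m=None):
    m=m or camera_model(cam)
    v,u=np.mgrid[0:400,0:640]
    X=(u-m['cx'])/m['fx']*d; Y=-(v-m['cy'])/m['fy']*d
    P=np.stack([X,Y,-d],-1)
    return P@R.from_quat(m['rotation']).as_matrix().T+m['position']
def ray(cam,u,v):
    m=camera_model(cam)
    r=np.array([(u-m['cx'])/m['fx'],-(v-m['cy'])/m['fy'],-1.])
    return m['position'],R.from_quat(m['rotation']).as_matrix()@r
def onplane(cam,u,v,z):
    p,r=ray(cam,u,v); return p+r*(z-p[2])/r[2]
def tri(a,b):
    (p,r),(q,s)=ray('scene',*a),ray('side',*b)
    t=np.linalg.lstsq(np.stack([r,-s],1),q-p,rcond=None)[0]
    A,B=p+r*t[0],q+s*t[1]; return (A+B)/2,np.linalg.norm(A-B)
E
python3 - <<'E'
from h import *
for c,(u0,v0) in dict(scene=(290,140),side=(220,130)).items():
    im=np.load(f'pics/{c}0.npy'); 
    cr=im[v0:v0+120,u0:u0+190] if c=='side' else im[v0:v0+120,u0:u0+150]
    save(c+'crop',cv2.resize(cr,None,fx=4 if c=='side' else 5,fy=4 if c=='side' else 5,interpolation=cv2.INTER_CUBIC))
    P=cloud(c,np.load(f'pics/{c}0d.npy'))
    h=cv2.cvtColor(im,cv2.COLOR_RGB2HSV)
    for nm,lo,hi in (('green',(50,80,40),(90,255,255)),('orange',(3,180,150),(14,255,255)),('yellow',(22,180,100),(32,255,255))):
        mk=cv2.inRange(h,lo,hi); n,l,s,ct=cv2.connectedComponentsWithStats(mk)
        for i in range(1,n):
            if s[i,4]<12: continue
            p=P[l==i]; p=p[np.isfinite(p).all(1)]
            q=np.median(p,0)
            if q[2]<-.05 or q[2]>.2: continue
            print(c,nm,ct[i].round(1),s[i,4],q.round(3),'zmax',np.percentile(p[:,2],95).round(3))
E
```

```text
scene green [397.9  52.5] 312 [0.113 0.961 0.183] zmax 0.27
scene green [498.5 192.2] 421 [0.933 0.339 0.109] zmax 0.135
scene green [376.5 193.3] 33 [0.658 0.132 0.065] zmax 0.067
scene green [365.7 197.6] 34 [0.649 0.091 0.064] zmax 0.067
scene green [384.9 199.5] 35 [0.695 0.126 0.065] zmax 0.068
scene green [373.9 204.2] 34 [0.686 0.085 0.065] zmax 0.066
scene green [393.2 206.2] 36 [0.732 0.117 0.065] zmax 0.066
scene green [382.2 211.2] 35 [0.724 0.076 0.064] zmax 0.067
scene green [401.9 213.1] 38 [0.768 0.111 0.065] zmax 0.066
scene green [489.  218.6] 145 [0.936 0.329 0.015] zmax 0.025
scene green [390.8 218.2] 38 [0.76  0.069 0.065] zmax 0.067
scene orange [340.2 198.8] 18 [0.575 0.06  0.035] zmax 0.038
scene orange [273.1 235.1] 15 [ 0.557 -0.196  0.036] zmax 0.037
scene yellow [311.4 168.9] 132 [0.375 0.128 0.019] zmax 0.048
scene yellow [305.5 193.9] 157 [0.467 0.012 0.018] zmax 0.048
side green [286.5  55.6] 396 [0.692 0.952 0.198] zmax 0.258
side green [148.5  69.3] 425 [0.1   0.956 0.182] zmax 0.266
side green [388.5 117.4] 247 [0.912 0.338 0.105] zmax 0.132
side green [387.2 141.8] 93 [0.909 0.328 0.015] zmax 0.026
side green [359.2 168. ] 69 [0.706 0.095 0.063] zmax 0.065
side green [371.4 167.5] 65 [0.742 0.086 0.063] zmax 0.065
side green [334.1 169.1] 68 [0.631 0.109 0.063] zmax 0.066
side green [347.  168.5] 65 [0.669 0.103 0.063] zmax 0.065
side orange [320.5 189.5] 50 [0.573 0.059 0.032] zmax 0.037
side orange [343.6 237.1] 34 [ 0.559 -0.176  0.035] zmax 0.037
side orange [346.5 242.7] 84 [ 0.557 -0.198  0.033] zmax 0.036
side yellow [244.8 193.1] 262 [0.361 0.123 0.018] zmax 0.056
side yellow [283.8 209. ] 281 [0.451 0.008 0.017] zmax 0.052
```

View pics/scenecrop.png

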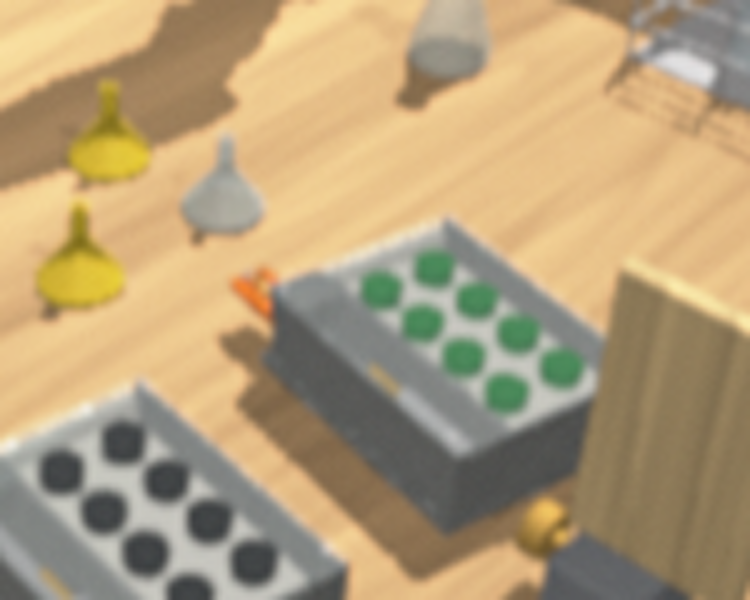

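View pics/sidecrop.png

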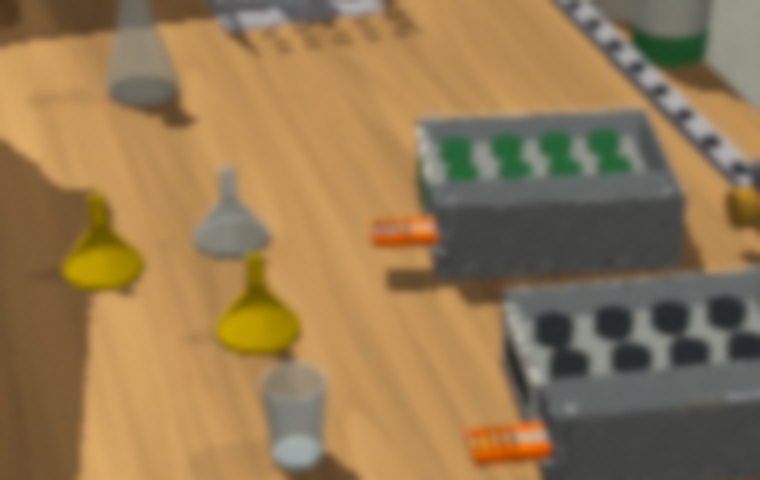

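```bash
python3 - <<'E'
from h import *
np.set_printoptions(precision=4,suppress=True)
for n,a,b in (('FR',(346,198),(329.3,182.5)),('FL',(380,184.4),(325,161)),('BR',(383,231),(390.8,181)),('keytip',(337,196.5),(313.5,188))):
    print(n,*tri(a,b),onplane('scene',*a,.063),onplane('side',*b,.063))
# stoppers top plane
S=[(376.5,193.3),(365.7,197.6),(384.9,199.5),(373.9,204.2),(393.2,206.2),(382.2,211.2),(401.9,213.1),(390.8,218.2)]
Q=np.array([onplane('scene',*s,.052)for s in S]); print(Q[:,:2])
L=Q[0::2];Rr=Q[1::2]
d=(L[3]-L[0]+Rr[3]-Rr[0]);print('yaw',np.degrees(np.arctan2(d[1],d[0])), np.linalg.norm(L[0]-Rr[0]),np.linalg.norm(L[0]-L[3])/3)
yaw=np.arctan2(d[1],d[0]); ux=np.array([np.cos(yaw),np.sin(yaw)])
front=(L[0]+Rr[0])[:2]/2; O=front-ux*.028; print('origin est',O)
# funnel
for c,uv in(('scene',(290+222/5,140+225/5)),('side',(220+231/4,130+248/4))): print(c,onplane(c,*uv,0.0))
E
```

```text
FR [0.5993 0.0589 0.0515] 0.002003137362449584 [0.6079 0.0488 0.063 ] [0.5929 0.0385 0.063 ]
FL [0.6282 0.1891 0.0529] 0.002264264548670668 [0.6351 0.1788 0.063 ] [0.6219 0.1683 0.063 ]
BR [0.7726 0.0171 0.0521] 0.008279893726291006 [0.7762 0.0122 0.063 ] [ 0.7621 -0.0071  0.063 ]
keytip [0.5554 0.0678 0.0325] 0.004673724421285737 [0.584  0.0347 0.063 ] [0.5415 0.0232 0.063 ]
[[0.6485 0.1462]
 [0.6393 0.105 ]
 [0.686  0.1399]
 [0.6773 0.0976]
 [0.7232 0.1316]
 [0.715  0.0893]
 [0.7602 0.1238]
 [0.7516 0.082 ]]
yaw -11.438861868363334 0.04224132853208458 0.037957626981953506
origin est [0.6165 0.1311]
scene [0.4787 0.1376 0.    ]
side [0.4606 0.1345 0.    ]
```

```bash
python3 -m crank '-1 -0.7 0 0 0 -0.1 85;-1 -0.7 0 0 0 -0.1 85;-1 -0.7 0 0 0 -0.1 85;-1 -0.7 0 0 0 -0.1 85;-1 -0.7 0 0 0 -0.1 85;-1 -0.7 0 0 0 -0.1 85;-1 -0.7 0 0 0 -0.1 85;-1 -0.7 0 0 0 -0.1 85;-1 -0.7 0 0 0 -0.1 85;-1 -0.7 0 0 0 -0.1 85'
```

```text
clock: 1.15
position: [0.5199, 0.2051, 0.3]
ee_rot: [0.092, 0.996, -0.001, -0.002]
ft_force: [0.1, 1.3, -0.9]
grip_width: 0.997
```

```bash
python3 - <<'E'
from h import *
P=cloud('scene',np.load('pics/scene0d.npy'));Q=cloud('side',np.load('pics/side0d.npy'))
for C in (P,Q):
    m=(C[...,0]>.55)&(C[...,0]<.84)&(C[...,1]>.0)&(C[...,1]<.22)
    z=C[m][:,2]; print(np.histogram(z,bins=np.arange(-.01,.08,.005)))
    t=C[m&(C[...,2]>.058)][:,:2]; print(len(t),cv2.minAreaRect((t*1000).astype(np.float32)), cv2.boxPoints(cv2.minAreaRect((t*1000).astype(np.float32))))
E
```

```text
(array([   0,  131,  789,   93,   89,   77,   87,   81,  124,  119,  106,
        109,  109,   96, 1147,  733,    0]), array([-0.01 , -0.005,  0.   ,  0.005,  0.01 ,  0.015,  0.02 ,  0.025,
        0.03 ,  0.035,  0.04 ,  0.045,  0.05 ,  0.055,  0.06 ,  0.065,
        0.07 ,  0.075]))
1926 ((728.7888793945312, 93.2205581665039), (150.53079223632812, 247.92132568359375), 78.3269271850586) [[592.16376    44.5924   ]
 [834.9576     -5.5687943]
 [865.414     141.84872  ]
 [622.6202    192.00992  ]]
(array([   0,  508,  660,  113,   84,   94,   92,  113,  168,  146,  122,
        109,  110,  104, 1342,   86,    2]), array([-0.01 , -0.005,  0.   ,  0.005,  0.01 ,  0.015,  0.02 ,  0.025,
        0.03 ,  0.035,  0.04 ,  0.045,  0.05 ,  0.055,  0.06 ,  0.065,
        0.07 ,  0.075]))
1588 ((728.6319580078125, 89.1302261352539), (151.3605194091797, 251.2654266357422), 77.27249908447266) [[589.4127    42.988205]
 [834.5043   -12.369186]
 [867.8512   135.27225 ]
 [622.75964  190.62964 ]]
```

```bash
cat >> h.py <<'E'
def wrist(n):
    o=get_obs(); im,d=camera('wrist'); save(n,im); np.savez('pics/'+n,im=im,d=d,p=o['position'],q=o['ee_rot']); return o
def wload(n):
    f=np.load('pics/'+n+'.npz'); return f
def wray(f,u,v):
    m=camera_model('wrist'); dx,dy=(u-m['cx'])/m['fx'],(v-m['cy'])/m['fy']; r=np.hypot(dx,dy)
    s=np.where(r>1e-9,np.sin(r)/np.maximum(r,1e-9),1.)
    dc=np.array([dx*s,-dy*s,-np.cos(r)])
    T=R.from_quat(f['q']).as_matrix(); H=np.array(m['hand_eye'])
    return T@H[:3,3]+f['p'], T@(H[:3,:3]@dc)
def wplane(f,u,v,z):
    p,r=wray(f,u,v); return p+r*(z-p[2])/r[2]
E
python3 - <<'E'
from h import *
wrist('w1')
E
```

```text
(no output)
```

View pics/w1.png

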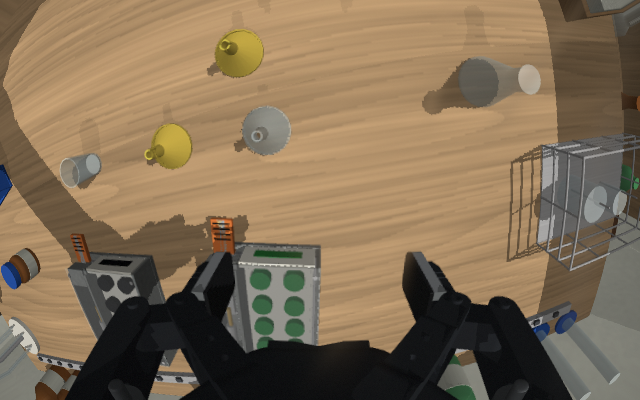

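```bash
python3 - <<'E'
from h import *
f=wload('w1'); save('w1c',cv2.resize(f['im'][90:350,190:340],None,fx=3,fy=3,interpolation=cv2.INTER_CUBIC)[:780])
E
```

```text
(no output)
```

View pics/w1c.png

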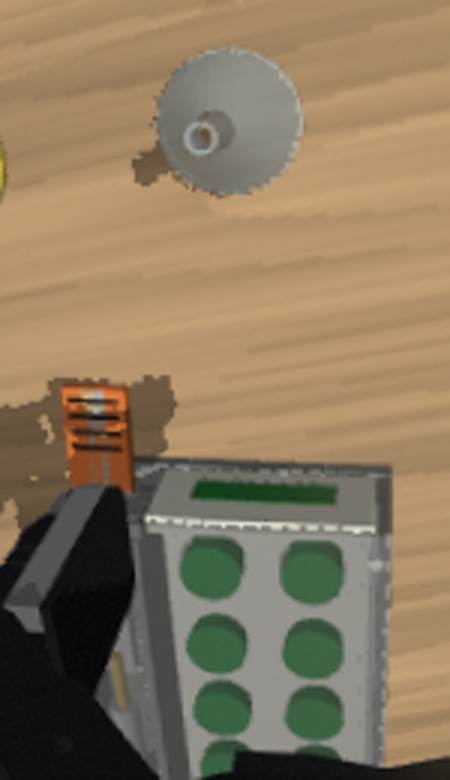

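```bash
python3 - <<'E'
from h import *
np.set_printoptions(precision=4,suppress=True)
f=wload('w1'); m=camera_model('wrist')
px=lambda x,y:(x/3+190,y/3+90)
def dpt(u,v):
    z=f['d'][int(round(v)),int(round(u))]; p,r=wray(f,u,v)
    ax=R.from_quat(f['q']).as_matrix()@(-np.array(m['hand_eye'])[:3,2]); return p+r*z/(r@ax)
pts=dict(tipL=(62,388,.034),tipR=(127,386,.034),plateR=(147,520,.056),plateL=(375,530,.056),st_r=(211,565,.053),st_l=(313,570,.053),st2r=(217,643,.053),st2l=(313,646,.053),fun=(230,121,0),funtop=(201,138,.062),funnear=(230,195,0))
res={}
for k,(x,y,z) in pts.items():
    res[k]=wplane(f,*px(x,y),z); print(k,res[k],'depth',dpt(*px(x,y)))
d=res['plateL']-res['plateR']; yaw=np.arctan2(-d[0],d[1]); print('plate len',np.linalg.norm(d),'yaw',np.degrees(yaw))
O=(res['plateL']+res['plateR'])[:2]/2; print('O',O)
ux=np.array([np.cos(yaw),np.sin(yaw)]);uy=np.array([-ux[1],ux[0]])
for k in res: q=res[k][:2]-O; print(k,q@ux,q@uy)
# stoppers by mask
h=cv2.cvtColor(f['im'],cv2.COLOR_RGB2HSV); mk=cv2.inRange(h,(3,180,120),(16,255,255)); n,l,s,c=cv2.connectedComponentsWithStats(mk)
for i in range(1,n):
    if s[i,4]>20: print(s[i],c[i],dpt(*c[i]))
E
```

```text
tipL [0.552  0.0655 0.034 ] depth [0.5523 0.065  0.0329]
tipR [0.5558 0.0935 0.034 ] depth [0.5578 0.0913 0.0281]
plateR [0.6053 0.0931 0.056 ] depth [0.605  0.0933 0.0565]
plateL [0.6242 0.1818 0.056 ] depth [0.6459 0.1773 0.0187]
st_r [0.6314 0.1124 0.053 ] depth [0.6259 0.1156 0.0623]
st_l [0.6403 0.1533 0.053 ] depth [0.6347 0.1552 0.062 ]
st2r [0.671  0.1039 0.053 ] depth [0.6641 0.1074 0.0626]
st2l [0.6786 0.1446 0.053 ] depth [0.6712 0.147  0.063 ]
fun [0.4644 0.1523 0.    ] depth [0.4622 0.1589 0.0362]
funtop [0.4642 0.1527 0.062 ] depth [0.4658 0.1477 0.039 ]
funnear [0.494  0.1458 0.    ] depth [ 0.494   0.1457 -0.0001]
plate len 0.09073264907139883 yaw -12.078405200563104
O [0.6148 0.1375]
tipL -0.046355392444713414 -0.08350435598122016
tipR -0.04844712244827542 -0.0553592098490864
plateR 1.0656226593536196e-18 -0.04536632453569941
plateL -1.0656226593536196e-18 0.04536632453569941
st_r 0.021554846577053244 -0.021026924882874838
st_l 0.021662074781851517 0.020759331335214588
st2r 0.06205985198868032 -0.021045846149898573
st2l 0.06097419861214782 0.02032197209377088
fun -0.15015542514840136 -0.017012664738623208
funtop -0.15041830371342135 -0.016592800240570426
funnear -0.11982100831271132 -0.017180380173281027
[210 219   8   9  41] [213.2195 222.6829] [0.5564 0.068  0.035 ]
[224 219   9  34 159] [229.044  234.7673] [0.5758 0.083  0.0337]
[212 230   8  22 110] [215.4455 241.0273] [0.5816 0.0623 0.0332]
[ 75 251   5  10  23] [ 77.4783 255.5217] [ 0.5739 -0.1949  0.0347]
[ 83 252   6  10  28] [ 85.1786 256.2143] [ 0.5773 -0.1778  0.0334]
```

Wrist view measurements, on known heights and agreeing with depth:
- **Key tip:** middle at (0.554, 0.0795).
- **Unit yaw:** about -11.8°.
- **Tray plate:** middle of the top edge near (0.613, 0.137).
- **Funnel:** centre (0.464, 0.152), so its near edge is about 120 mm in front of the tray.

Next I move above the key with the fingers about 70 mm apart, one over the key and one in front of the plate's middle.

```bash
python3 -m crank '-0.6 -0.68 0 0 0 0.05 55;-0.6 -0.68 0 0 0 0.05 55;-0.6 -0.68 0 0 0 0.05 55;0 0 0.8 0 0 0 55;0 0 0.8 0 0 0 55;0 0 0.8 0 0 0 55;0 0 0.8 0 0 0 55;0 0 0.7 0 0 0 55;0 0 0 0 0 0 55;0 0 0 0 0 0 55'; python3 - <<'E'
from h import *
o=wrist('w2'); print(o['position'],o['ee_rot'],o['ft_force'],o['grip_width'])
for c in('scene','side'):
    im,d=camera(c); np.savez('pics/'+c+'2',im=im,d=d)
    cr=im[140:230,290:420] if c=='scene' else im[80:220,240:420]
    save(c+'2',cv2.resize(cr,None,fx=4,fy=4,interpolation=cv2.INTER_CUBIC))
E
```

```text
clock: 2.2
position: [0.5825, 0.0924, 0.1386]
ee_rot: [0.111, 0.994, -0.004, -0.001]
ft_force: [0.3, -0.5, 0.3]
grip_width: 0.643
[0.58251926 0.0924301  0.13855818] [ 1.10820817e-01  9.93833393e-01 -3.69088676e-03 -5.56879283e-04] [ 0.29856907 -0.45186592  0.25856562] 0.6431788691553618
```

View pics/w2.png

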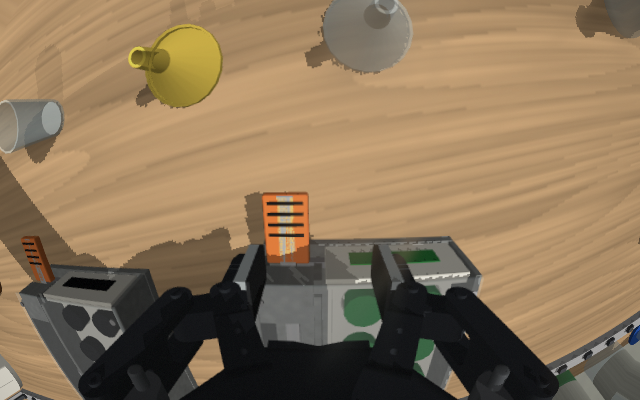

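View pics/side2.png

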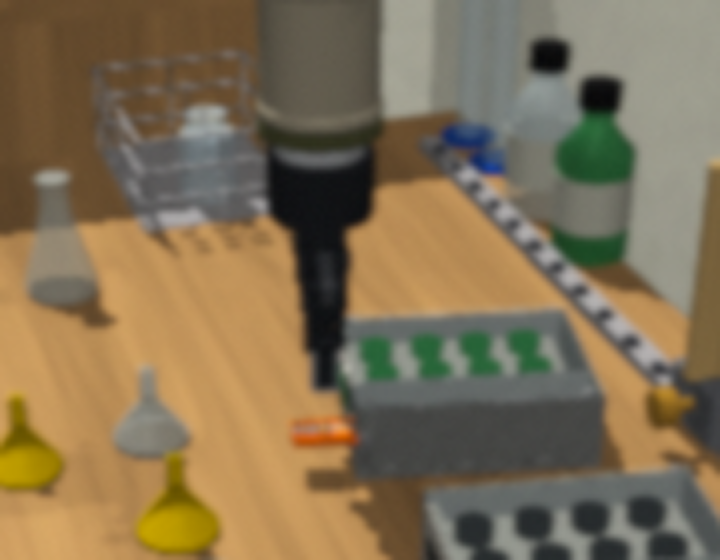

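View pics/scene2.png

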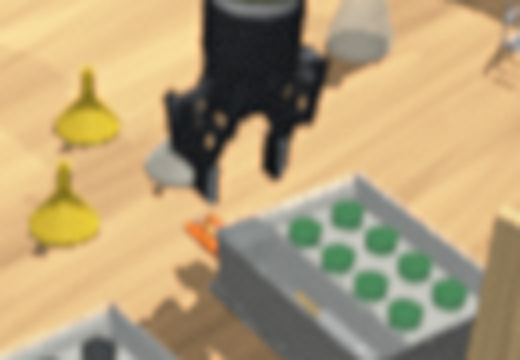

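```bash
python3 - <<'E'
from h import *
np.set_printoptions(precision=4,suppress=True)
f=wload('w2'); m=camera_model('wrist'); T=R.from_quat(f['q']).as_matrix()
v,u=np.mgrid[0:400,0:640].astype(float)
dx,dy=(u-m['cx'])/m['fx'],(v-m['cy'])/m['fy']; r=np.hypot(dx,dy); s=np.sinc(r/np.pi)
dc=np.stack([dx*s,-dy*s,-np.cos(r)],-1); H=np.array(m['hand_eye'])
Pt=(dc*(f['d']/np.cos(r))[...,None])@H[:3,:3].T+H[:3,3]   # tool frame
ok=(f['d']>0)&(Pt[...,2]>.035)&(Pt[...,2]<.085)
g=f['im'].astype(int); 
for nm,mk in(('L',ok&(u<300)&(v>230)),('R',ok&(u>=340)&(u<460)&(v>230))):
    p=Pt[mk]; print(nm,len(p),'min',p.min(0),'max',p.max(0))
    t=p[p[:,2]>p[:,2].max()-.012]; print(' tip',t.min(0),t.max(0))
# key
h=cv2.cvtColor(f['im'],cv2.COLOR_RGB2HSV); mk=cv2.inRange(h,(3,150,120),(16,255,255))[:300,200:350]
ys,xs=np.nonzero(mk); print('key px',xs.min()+200,xs.max()+200,ys.min(),ys.max())
for uv in((264,193),(308,193),(286,193),(265,262),(310,262)): print(wplane(f,*uv,.034), Pt[uv[1]+2,uv[0]]@T.T+f['p'])
for uv in((326,285),(469,272)): print('plate',wplane(f,*uv,.056),Pt[uv[1],uv[0]]@T.T+f['p'])
save('w2c',cv2.resize(f['im'][180:330,220:490],None,fx=2.9,fy=2.9,interpolation=cv2.INTER_CUBIC))
E
```

```text
L 9708 min [-0.2195 -0.2921  0.035 ] max [ 0.0128 -0.0102  0.085 ]
 tip [-0.2195 -0.2921  0.0739] [-0.02   -0.0102  0.085 ]
R 5730 min [-0.1335  0.0129  0.035 ] max [0.0124 0.104  0.085 ]
 tip [-0.1335  0.0129  0.0735] [-0.0184  0.104   0.085 ]
key px 262 308 192 262
[0.5505 0.0663 0.034 ] [0.5517 0.066  0.0343]
[0.5563 0.092  0.034 ] [0.5587 0.0913 0.0301]
[0.5535 0.0792 0.034 ] [0.5547 0.0789 0.0337]
[0.596  0.0535 0.034 ] [0.5787 0.0649 0.0695]
[0.602  0.0824 0.034 ] [0.6105 0.0799 0.0214]
plate [0.6072 0.0915 0.056 ] [0.6032 0.0923 0.0619]
plate [0.6221 0.1805 0.056 ] [0.6229 0.1809 0.0549]
```

View pics/w2c.png

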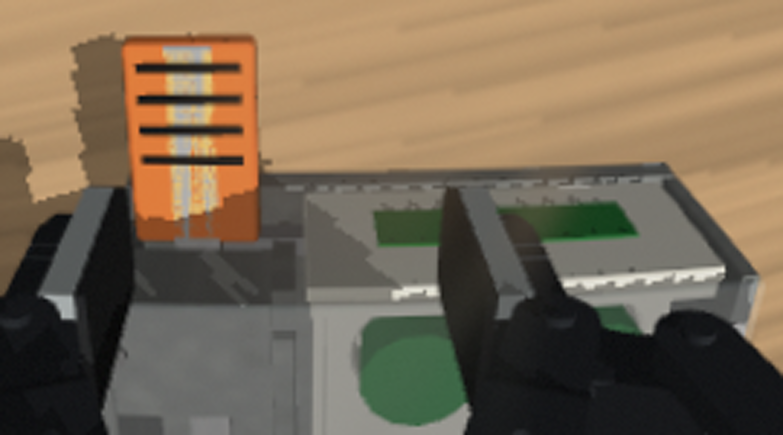

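```bash
python3 - <<'E'
from h import *
np.set_printoptions(precision=4,suppress=True)
f=wload('w2'); m=camera_model('wrist')
v,u=np.mgrid[0:400,0:640].astype(float)
dx,dy=(u-m['cx'])/m['fx'],(v-m['cy'])/m['fy']; r=np.hypot(dx,dy); s=np.sinc(r/np.pi)
dc=np.stack([dx*s,-dy*s,-np.cos(r)],-1); H=np.array(m['hand_eye'])
Pt=(dc*(f['d']/np.cos(r))[...,None])@H[:3,:3].T+H[:3,3]
ok=(f['d']>0)&(abs(Pt[...,0])<.016)&(abs(Pt[...,1])<.06)&(Pt[...,2]>.02)&(Pt[...,2]<.08)
for sg in(-1,1):
    p=Pt[ok&(np.sign(Pt[...,1])==sg)]
    for a in np.arange(.03,.08,.005):
        t=p[(p[:,2]>=a)&(p[:,2]<a+.005)]
        if len(t): print(sg,a.round(3),len(t),'x',t[:,0].min(),t[:,0].max(),'y',t[:,1].min(),t[:,1].max())
    print(p[:,2].max())
E
```

```text
-1 0.03 370 x -0.010398037155975967 0.012511649776143108 y -0.03334984292507529 -0.026428666407851242
-1 0.035 258 x -0.0104738085188842 0.01259403134239144 y -0.04027193700290151 -0.026451406130606078
-1 0.04 262 x -0.010433524144402032 0.01250705106648603 y -0.040458213224849215 -0.02648936370068187
-1 0.045 237 x -0.010954489039830317 0.01267445580407893 y -0.040610694509076 -0.026503424435325294
-1 0.05 215 x -0.010337328017212627 0.012586728299345026 y -0.040580236929164494 -0.026473196221000875
-1 0.055 214 x -0.010503293349824014 0.012802065650978661 y -0.04051625054084464 -0.026561364518885185
-1 0.06 141 x -0.009769762919933728 0.012260022166601325 y -0.039602922573490074 -0.026457011086482074
-1 0.065 59 x -0.009467986714361637 0.011450747837790945 y -0.03289370753684906 -0.02652430955470352
0.06928156551108908
1 0.03 357 x -0.009816587469627505 0.01254510300210572 y 0.027496669543181303 0.03473692709250422
1 0.035 270 x -0.010697769659141501 0.012435931407752704 y 0.02762253827863397 0.041288616144881926
1 0.04 248 x -0.009755826742643359 0.012200893800185478 y 0.027689869848828555 0.04168467820330188
1 0.045 234 x -0.010794414579611777 0.012433707445221917 y 0.027521998567097576 0.04149813872091502
1 0.05 210 x -0.010771935036354763 0.012259130533075119 y 0.027670112432510382 0.0418156451903318
1 0.055 210 x -0.010534129172142484 0.012379331016548936 y 0.02760888334552685 0.04160125479833247
1 0.06 130 x -0.00951906205535144 0.012242969574304305 y 0.027672373852481856 0.0404368067664762
1 0.065 64 x -0.009173401429807507 0.011447568037391026 y 0.027512389968996097 0.034770460045207154
0.06872648099860681
```

Measured finger geometry: tips 69 mm ahead of the TCP, finger bodies at y = ±27 to 41 mm. The tool overshot a little, so I correct laterally and hover just above the key.

```bash
python3 -m crank '0.13 0.175 0 0 0 -0.06 55;0.13 0.175 0 0 0 -0.06 55;0 0 0 0 0 0 55;0 0 0.15 0 0 0 55;0 0 0.15 0 0 0 55;0 0 0.15 0 0 0 55;0 0 0.15 0 0 0 55;0 0 0 0 0 0 55;0 0 0 0 0 0 55;0 0 0 0 0 0 55'; python3 - <<'E'
from h import *
o=wrist('w3'); print(o['position'],o['ee_rot'],o['ft_force'],o['grip_width'])
im,d=camera('side'); save('side3',cv2.resize(im[130:230,270:420],None,fx=5,fy=5,interpolation=cv2.INTER_CUBIC))
E
```

```text
clock: 3.35
position: [0.5766, 0.1104, 0.1162]
ee_rot: [0.101, 0.995, -0.002, 0.002]
ft_force: [-0.4, 0.5, 0.4]
grip_width: 0.643
[0.57656304 0.11041978 0.1162032 ] [ 0.10148669  0.99483184 -0.0021646   0.00231781] [-0.36082661  0.52697827  0.35598307] 0.643321511971285
```

View pics/w3.png

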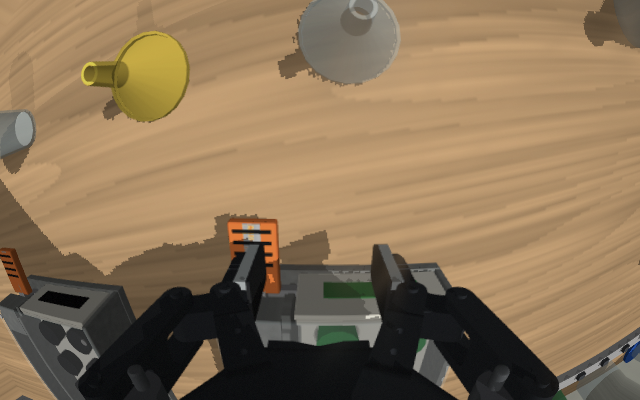

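View pics/side3.png

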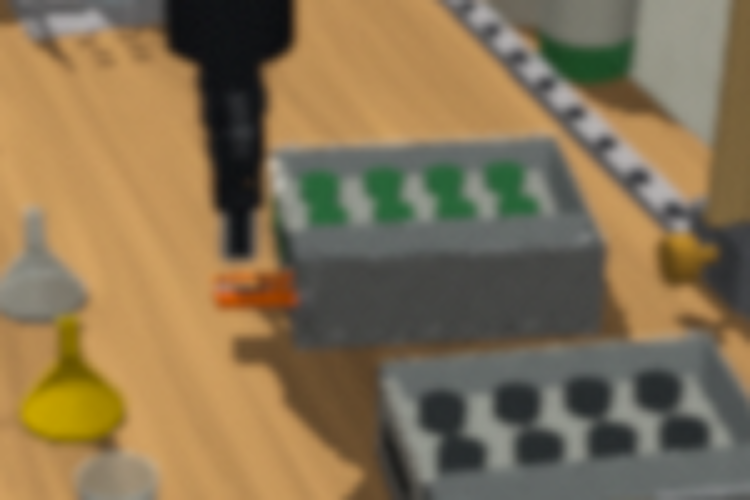

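The side view shows the finger about 13 mm above the key, mid-length, with the other finger in front of the plate. Pressing now.

```bash
python3 -m crank '0 -0.03 0.1 0 0 0 55;0 0 0.1 0 0 0 55;0 0 0.1 0 0 0 55;0 0 0.08 0 0 0 55;0 0 0.06 0 0 0 55;0 0 0.05 0 0 0 55;0 0 0 0 0 0 55;0 0 0 0 0 0 55;0 0 0 0 0 0 55;0 0 0 0 0 0 55'; python3 - <<'E'
from h import *
o=wrist('w4'); print(o['position'],o['ee_rot'],o['ft_force'],o['torque'],o['grip_width'])
im,d=camera('side'); save('side4',cv2.resize(im[130:230,270:420],None,fx=5,fy=5,interpolation=cv2.INTER_CUBIC))
E
```

```text
clock: 4.45
position: [0.5768, 0.1093, 0.0962]
ee_rot: [0.101, 0.995, -0.002, 0.003]
ft_force: [-0.5, -0.1, 1.1]
grip_width: 0.643
[0.57682422 0.10931739 0.09621194] [ 0.10103719  0.99487665 -0.00186017  0.0029122 ] [-0.54281369 -0.07059118  1.05947647] [-0.19473655  0.2058357   0.21555603] 0.6427069838824923
```

View pics/w4.png

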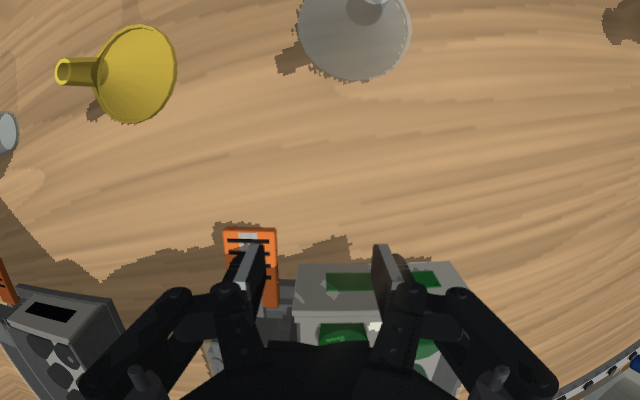

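View pics/side4.png

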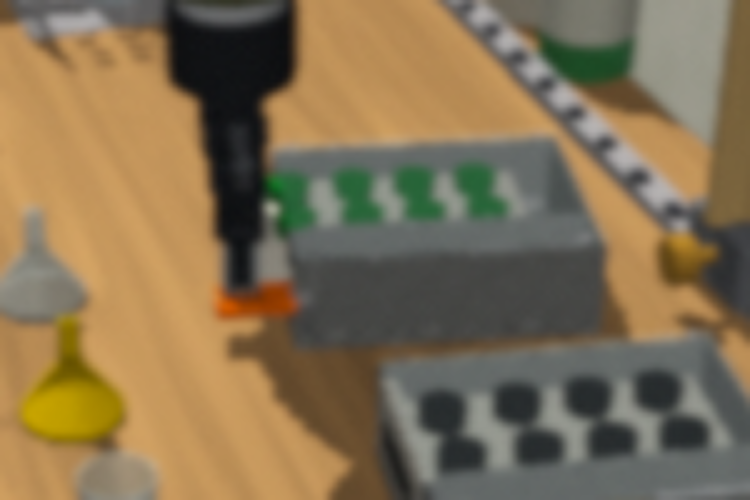

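The key is down and the tray has popped. It rests on the second finger, roughly 17 mm out. I'll hold a moment, press slightly more, and check the forces.

```bash
python3 -m crank '0 0 0.03 0 0 0 55;0 0 0 0 0 0 55;0 0 0 0 0 0 55;0 0 0 0 0 0 55;0 0 0 0 0 0 55;0 0 0 0 0 0 55;0 0 0 0 0 0 55;0 0 0 0 0 0 55;0 0 0 0 0 0 55;0 0 0 0 0 0 55'; python3 - <<'E'
from h import *
F=[]
for i in range(6):
    F.append(np.r_[get_obs()['ft_force'],get_obs()['torque']]); im,d=camera('side')
print(np.mean(F,0).round(2),np.std(F,0).round(2)); o=wrist('w5'); print(o['position'])
E
```

```text
clock: 5.55
position: [0.5769, 0.1094, 0.0954]
ee_rot: [0.101, 0.995, -0.002, 0.003]
ft_force: [-1.0, -0.4, 2.8]
grip_width: 0.646
[-1.32 -0.3   2.87 -0.2   0.32  0.17] [0.46 0.39 0.48 0.02 0.04 0.03]
[0.57688585 0.10935322 0.09535315]
```

```bash
python3 -m crank '0.04 0 0 0 0 0 55;0.08 0 0 0 0 0 55;0.1 0 0 0 0 0 55;0.1 0 0 0 0 0 55;0.1 0 0 0 0 0 55;0.1 0 0 0 0 0 55;0.1 0 0 0 0 0 55;0.08 0 0 0 0 0 55;0.04 0 0 0 0 0 55;0 0 0 0 0 0 55'; python3 - <<'E'
from h import *
o=wrist('w6'); print(o['position'],o['ee_rot'],o['ft_force'])
im,d=camera('side'); save('side6',cv2.resize(im[130:230,270:420],None,fx=5,fy=5,interpolation=cv2.INTER_CUBIC))
E
```

```text
clock: 6.9
position: [0.5445, 0.1164, 0.0948]
ee_rot: [0.101, 0.995, -0.001, 0.003]
ft_force: [-2.7, 0.2, 2.4]
grip_width: 0.643
[0.54452475 0.11635722 0.09483791] [ 0.10106165  0.99487587 -0.00142341  0.00255168] [-2.65926424  0.17211789  2.35149979]
```

View pics/w6.png

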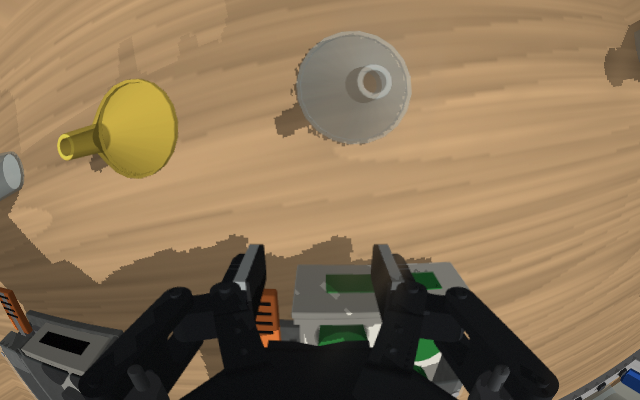

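View pics/side6.png

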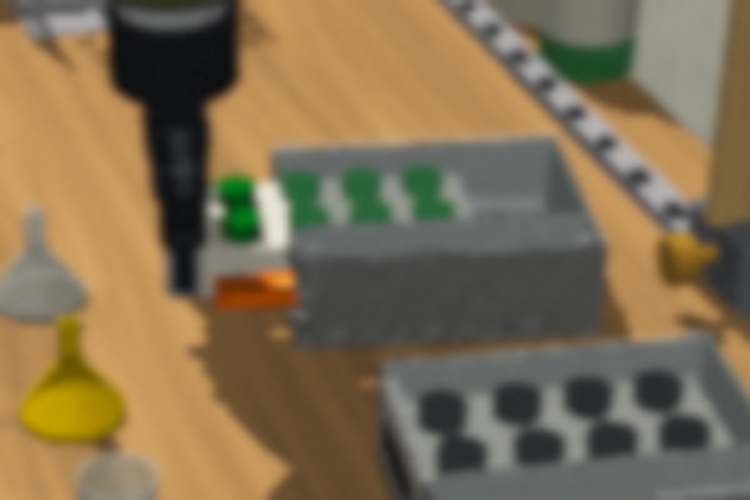

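```bash
python3 -m crank '0 0 0 0 0 0 55;0 0 0 0 0 0 55;0 0 0 0 0 0 55;0 0 0 0 0 0 55;0 0 0 0 0 0 55;0 0 0 0 0 0 55;0 0 0 0 0 0 55;0 0 0 0 0 0 55;0 0 0 0 0 0 55;0 0 0 0 0 0 55'; python3 - <<'E'
from h import *
np.set_printoptions(precision=4,suppress=True)
F=[]
for i in range(6):
    o=get_obs(); F.append(o['ft_force']); print(o['position']); camera('side')
print('F',np.mean(F,0))
o=wrist('w7'); f=wload('w7'); ux=np.array([.979,-.203]); uy=np.array([.203,.979]); O=np.array([.554,.0791])+.045*ux+.07*uy
for uv in((294,313),(330,318)): q=wplane(f,*uv,.056)[:2]-O; print('plate edge unit',q@ux,q@uy)
q=o['position'][:2]-O; print('tcp unit',q@ux,q@uy)
for c in('scene','side'):
    im,d=camera(c); im0=np.load(f'pics/{c}0.npy'); 
    df=cv2.absdiff(im,im0).max(2)
    if c=='scene': save('scene7',cv2.resize(im[140:280,140:420],None,fx=2.8,fy=2.8,interpolation=cv2.INTER_CUBIC))
    # glassware boxes
    B=dict(side=dict(funnel=(267,168,288,196),beaker=(284,219,304,250),flask=(244,120,268,160),rack=(292,282,354,365),jar=(378,278,414,324)),scene=dict(funnel=(326,166,344,188),beaker=(262,194,279,221),flask=(370,120,390,160),rack=(148,216,198,278),jar=(198,260,232,300)))[c]
    for k,(a,b,e,g) in B.items(): print(c,k,df[b:g,a:e].mean().round(1),(df[b:g,a:e]>40).mean().round(3))
E
```

```text
clock: 8.0
position: [0.5448, 0.1164, 0.0947]
ee_rot: [0.101, 0.995, -0.001, 0.002]
ft_force: [-3.7, 1.0, 2.6]
grip_width: 0.638
[0.5448 0.1164 0.0947]
[0.5448 0.1164 0.0947]
[0.5448 0.1163 0.0947]
[0.5448 0.1164 0.0947]
[0.5448 0.1164 0.0947]
[0.5448 0.1164 0.0947]
F [-2.9001  0.9376  2.6903]
plate edge unit -0.051409161306542876 -0.04564896755608077
plate edge unit -0.048571091149241956 -0.02958314940875463
tcp unit -0.061531859659782785 -0.03541174846693706
scene funnel 112.7 0.773
scene beaker 1.3 0.0
scene flask 1.4 0.0
scene rack 22.1 0.244
scene jar 1.5 0.0
side funnel 3.6 0.0
side beaker 3.5 0.0
side flask 3.1 0.0
side rack 13.8 0.13
side jar 3.0 0.0
```

View pics/scene7.png

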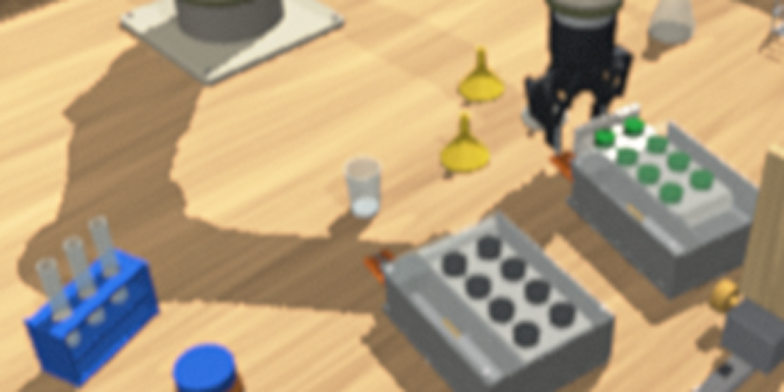

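The tray is about 50 mm out, at rest, with about 3 N on the finger. The pixel differences at the rack come from the arm's shadow, and those at the funnel in the scene view from the gripper hiding it; the side view shows the funnel unmoved. Handing in.

```bash
python3 -c "
from workcell import hand_in
print(hand_in())"
```

```text
the job is handed in; nothing more can be done
None
```

I pressed the green unit's key about 7 mm down with one finger. The other finger stopped the popped tray about 18 mm out, and I held both there for over a second. I then drew back slowly, letting the tray follow to about 50 mm out, and handed in at about 8.5 s with the finger still holding it. No verdict is reported.

**Last checks that passed:**
- The arm stood still to 0.1 mm, with about 2.9 N from the tray's spring.
- The front row of stoppers is clear of the hood and seated, the black tray is shut, and the funnel is well clear of the tray.
- The beaker, flask and jar matched the start pictures in both views, and so did the funnel in the side view.

**Checks that disagreed or stayed unexplained:**
- **Picture differences:** the rack differed in both views and the funnel in the scene view. I put the rack down to the arm's shadow and the funnel to the gripper hiding it. I did not separately measure the rack and its tubes.
- **Upward force:** the wrist still read about 2.7 N upward after the finger had visibly left the key. I did not explain this.
- **Tray front position:** estimates from the plate edge, the key tip and the stoppers differed by up to about 6 mm. I worked from the key tip.

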